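Put the trim weight away and hold the sprung test-cell cover just below balance

ROBOT

A 7-joint arm with a two-finger parallel gripper is mounted at the origin on the work surface. World frame = base frame: x ahead of the robot, y to its left, z up, the work surface at z = 0. Lengths are in m, angles in degrees, forces in N, time in s.
With the tool pointing down it reaches from about 0.425 to 0.875 m from the base axis. Payload 4.7 kg.
Tool frame: the origin (TCP) lies midway between the tips of the shut fingers; the grasp point (between the pads) lies 19 mm behind it; z points along the fingers, y is the direction in which the jaws open and shut (so a half turn about z gives the same grasp; the last joint's range is limited). The gripper opens to 87 mm and grips with 3 to 60 N. Pads are 19 mm wide; open, the fingers measure 117 mm over their backs; the gripper's body (75 mm by 190 mm) begins 51 mm behind the grasp point.
Start: joints at [-75.052, 18.392, -4.016, 83.108, 1.295, 78.541, -3.26], TCP at [0.159, 0.63, 0.223] pointing down, gripper open.
Joint ranges: [-163.93, 163.93], [-17.29, 119.83], [-79.2, 71.16], [3.27, 140.29], [-89.18, 269.18], [5.43, 117.66], [-154.24, 154.24]. Speed limits (degrees/s): [147.25, 147.25, 180, 180, 180, 180, 180].

INTERFACE

Orientations are given as [roll, pitch, yaw] about the fixed x, y, z axes, in that order (R = Rz(yaw) Ry(pitch) Rx(roll)).
In Python, from cell import env gives the robot as it stands. The module is installed in compiled form; this text tells all that it offers.
- The arm moves only by the tool servo_tool, never from a script. Its argument "plan" is a list of rows, each a list of 3 entries, a list of its own where there are three numbers: the opening, from 0 (shut) to 1 (fully open), then the shift along the tool's x, y, z in cm, then the turn, a rotation vector about the tool's x, y, z in degrees. A call has 1 to 20 rows; each row shifts and turns the pose as measured when the row begins, along the tool's axes as they then stand; what a row does not reach is not made up. A row lasts 1/12 s, in which the tool goes at most 41.7 mm and 7.16 degrees, less where a joint would pass 70% of its speed; a pose out of reach is approached as far as the arm can. A call is refused whole if a number of a shift passes 4.17 or a number of a turn 7.16, either way. A call with a gripper value outside its range is refused whole. The fingers move at their own pace and stop on an object; "force" is the grip in N (left out, the last holds). Time passes only in rows, so rows that do not move let the fingers close. It gives the time, the measured TCP pose, the force and the opening at its end, in the units of the state.
- env.get_obs(): the state, without advancing time (a new reading comes with each control period).
- env.read_camera(name): name is "scene" or "top"; returns a dict with "image" (384x512x3 uint8, blue, green, red), "fx", "fy", "cx", "cy" (pixels), "rvec" (rotation vector, rad) and "tvec" (3), from world to camera coordinates, as OpenCV has them. Camera axes: x right, y down, z forward; pixel columns grow to the right and rows downward; lengths in m; the calibration is good to about 2 mm. A picture is of the moment at which its call begins. There is no depth.
- env.sign_off(): hands the job in, once; it reports no verdict.
The state is a dict: "time_s": time; "qpos": joint angles; "joint_velocities": joint speeds; "effort": joint torques, N m; "tool_pos": TCP position; "tool_rot": TCP orientation; "force": force on the tool from outside, world axes, zero at the start; "wrist_torque": the same for the moment, N m; "grip_width": finger opening in m.
Only numpy, scipy, OpenCV 4.12 (cv2) and the standard library are available. Lean on these libraries where they do the work, as an engineer would, in place of code of your own. Each camera call takes 0.05 s, during which the arm holds its last target. There are 200 camera calls.

TASK

The medium weight has been left on the closed cover of the test enclosure: put it back upright and fully home in its own socket, the one that fits it, and let go of it. Then raise the sprung cover by its handle bar past its balance point, without letting it swing right up to its stop, ease it back and finish still holding it a few degrees (not more than ten) below the balance point, so that its closing pull can be checked; do not let go at the end. Leave the small weight, the bottle, the screwdriver and the flanged housing where they are.

Things in the scene. Friction and masses are not known exactly. Their poses are not given: they have to be found in the camera images.
- weight_medium_mid (a point): Middle of the loose steel medium weight, half-way up (34 mm above its underside), z up along its axis. A round body 44 mm in diameter and 30 mm high with a 3 mm bevelled foot, then a neck 14 mm in diameter, then a grip knob 22 mm in diameter from 48 to 68 mm above the underside (14 to 34 mm above this point). About 0.36 kg (0.25 to 0.5). It starts upright on the flat top of the closed cover, between the handle bar and the hinge.
- holder_medium_hole0 (a point): Centre of the mouth of the medium weight's own socket: a round hole of 52 mm bore, 12 mm deep, with a slightly bevelled mouth, in the top of a grey plastic block 90 x 86 x 22 mm. Empty. z up; the mouth is 28 mm above the table. A weight that is fully home stands on the socket's floor, so the medium weight's middle is then 22 mm above this point. Three such blocks, in any order, stand in a row at 100 mm spacing on a dark steel plate to the robot's right.
- holder_large_hole0 (a point): Centre of the mouth of the large socket, same block but 64 mm bore. Empty (its weight is elsewhere); too big for the medium weight.
- holder_small_hole0 (a point): Centre of the mouth of the small socket, same block but 40 mm bore; the small weight stands in it.
- cover (a joint): Opening angle of the test enclosure's cover, rad: 0 closed (level), growing as its near edge (robot side) swings up and away from the robot, stop at 1.45. A counterbalance spring: the balance point is at 0.85 (49 degrees). Below it the cover falls shut by itself, above it the cover rises by itself to the stop, slowed by a damper. At the handle bar it takes about 3 N to start lifting from closed, less as it nears balance. It stays at no angle unless held.
- cover_hinge (a point): Middle of the cover's hinge line, on the far top edge of the grey enclosure (240 mm deep, 260 mm wide, 90 mm high, fixed), 90 mm above the table. Fixed axes: x horizontal, square to the hinge and pointing away from the handle side, y along the hinge, z up. The cover is an aluminium panel 244 x 266 x 12 mm whose top face is 12.5 mm above this point when closed, without lip or latch.
- cover_bar (a point): Middle of the cover's black handle bar: a straight round bar 14 mm in diameter and 120 mm long, parallel to the hinge, on two 14 mm posts at its ends; 41 mm above the cover's top face, near the edge on the robot's side. In the cover's own axes it lies 212 mm from the hinge line towards the robot and 54 mm up, so it moves round the hinge on an arc of 219 mm radius. Axes turn with the cover (as those of the hinge when closed).
- weight_small_mid (a point): Middle of the small steel weight, 32 mm in diameter and 62 mm high with knob, standing in the small socket. Leave alone.
- bottle_mid (a point): Middle of an upright blue plastic bottle, 60 mm in diameter, 170 mm high. Leave alone.
- screwdriver_mid (a point): A screwdriver lying on the bench, to the left of the enclosure on the robot's side. Leave alone.
- flange_mid (a point): Middle of an upright turned aluminium housing with a 90 mm flange foot, 75 mm high. Leave alone.

How it is judged (in metres and radians):
On the way, in this order (a step that is already met when the one before it is completed fails the run):
1. the medium weight stands home in its own socket, let go, with the cover still closed (horizontal distance between weight_medium_mid and holder_medium_hole0 below 0.006 m and z of weight_medium_mid in the frame of holder_medium_hole0 below 0.0255 m and angle between weight_medium_mid's own z axis and vertical below 0.08 rad and contact force between the fingers and weight_medium below 0.1 N and value of joint cover below 0.1 rad), for 0.2 s.
2. the cover has been raised past its balance point by the handle or edge (value of joint cover above 0.88 rad and horizontal distance between weight_medium_mid and holder_medium_hole0 below 0.006 m and z of weight_medium_mid in the frame of holder_medium_hole0 below 0.0255 m and angle between weight_medium_mid's own z axis and vertical below 0.08 rad and contact force between the fingers and weight_medium below 0.1 N), for 0.1 s.
At the end, for the whole second after the job is handed in: Medium weight upright in its own socket (6 mm of centre, 3.5 mm of home, 0.08 rad), untouched; the fingers alone hold the cover still, 0.02 to 0.20 rad below balance (0.65 to 0.83 rad); small weight, bottle, screwdriver and housing within 20 mm of their starts (horizontal distance between weight_medium_mid and holder_medium_hole0 below 0.006 m and z of weight_medium_mid in the frame of holder_medium_hole0 below 0.0255 m and angle between weight_medium_mid's own z axis and vertical below 0.08 rad and contact force between the fingers and weight_medium below 0.1 N and value of joint cover between 0.65 and 0.83 rad and velocity of joint cover between -0.05 and 0.05 rad/s and contact force between the fingers and cover above 0.1 N and contact force between cover and weight_small below 0.05 N and contact force between cover and bottle below 0.05 N and contact force between cover and screwdriver below 0.05 N and contact force between cover and flange below 0.05 N and contact force between cover and weight_medium below 0.05 N and distance of each of weight_small_mid, bottle_mid, screwdriver_mid, flange_mid from where it was at the start of the episode below 0.02 m); the arm keeps its last pose, push and grip.
It fails at once if a bystander (small weight, bottle, screwdriver, housing) was moved by more than 20 mm (distance of any of weight_small_mid, bottle_mid, screwdriver_mid, flange_mid from where it was at the start of the episode above 0.02 m).
It fails at once if the cover swung up to its stop (value of joint cover above 1.38 rad).
It also fails if it takes over 61 s, if anything falls off the work surface, if the arm or the gripper's body presses on something with over 40 N, if the wrist force passes 120 N, or if a joint passes its speed limit or range.

## Working session

There is one attempt and no reset: what is moved stays moved. The work goes in short steps, Python scripts to look and compute and a tool call to move; the robot and the scene stay as the last step left them, time stands still between calls to the robot, and variables do not carry over. Pictures are saved under pics/ and viewed, about 8 in all and at most 12, crops included, and the job is handed in when it is done.

Besides the shell and the picture viewer there is one more tool, called after "Call:" in YAML: its name, and indented under it one key for each argument. servo_tool: Moves the arm, as the interface text tells. Its arguments: {"type":"object","properties":{"plan":{"type":"array"},"force":{"type":"number"}},"required":["plan"]}

```bash
mkdir -p pics; cat > h.py <<'E'
import numpy as np, cv2
from cell import env
def cam(n):
    c=env.read_camera(n); R=cv2.Rodrigues(np.array(c["rvec"],float))[0]; t=np.array(c["tvec"],float).ravel()
    return c["image"],c,R,t
def ray(c,R,t,u,v,z):
    d=R.T@np.array([(u-c["cx"])/c["fx"],(v-c["cy"])/c["fy"],1]); o=-R.T@t
    return o+d*(z-o[2])/d[2]
def proj(c,R,t,p):
    q=R@np.array(p)+t; return c["fx"]*q[0]/q[2]+c["cx"],c["fy"]*q[1]/q[2]+c["cy"]
E
python3 - <<'E'
from h import *
for n in("top","scene"):
    im,c,R,t=cam(n); cv2.imwrite(f"pics/{n}0.png",cv2.resize(im,None,fx=1.5,fy=1.5,interpolation=cv2.INTER_CUBIC)); print(n,-R.T@t,R.tolist(),c["fx"],c["cx"],c["cy"])
print(env.get_obs())
E
```

```text
top [0.32284986 0.06135015 1.06572479] [[-0.027739869907156267, -0.999601844025235, 0.005162658121954031], [-0.975505038745133, 0.025942971156152517, -0.21844194109751058], [0.21822103244277635, -0.011095750039596328, -0.9758362902304195]] 346.79519105199876 257.3358480152091 191.44060390962917
scene [1.25136681 0.14403406 1.13255479] [[-0.09761974252456251, 0.99516122894578, -0.011158596352720984], [0.810539328320189, 0.0729933791862607, -0.5811178571006292], [-0.5774914571798399, -0.0657730567793195, -0.813742908962167]] 469.6136120118184 250.6477066655476 194.94416364228078
{'time_s': 0.1, 'qpos': array([-75.0529713 ,  18.43695893,  -4.01602911,  83.16603817,
         1.2952442 ,  78.54276492,  -3.26036378]), 'joint_velocities': array([ 0.07344359, -0.07086306, -0.01970036, -0.16723167,  0.07502496,
       -0.06025966,  0.12738895]), 'effort': array([-2.45275633e-04, -4.92571306e+01, -4.05750722e-01, -3.13401604e+01,
       -6.40611537e-02,  3.94279032e-02,  6.27308577e-05]), 'tool_pos': array([0.15870456, 0.62981878, 0.22156306]), 'tool_rot': array([-1.79899486e+02,  5.52374279e-03,  1.65862686e+02]), 'force': array([ 0.05592824,  0.88480518, -0.87983585]), 'wrist_torque': array([-0.02836214,  0.00267152, -0.04568086]), 'grip_width': 0.08689778647628475}
```

View pics/top0.png

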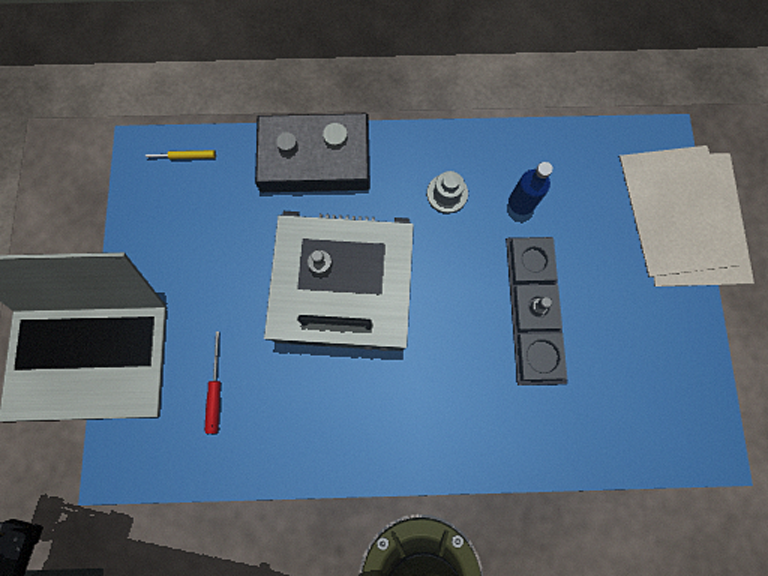

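View pics/scene0.png

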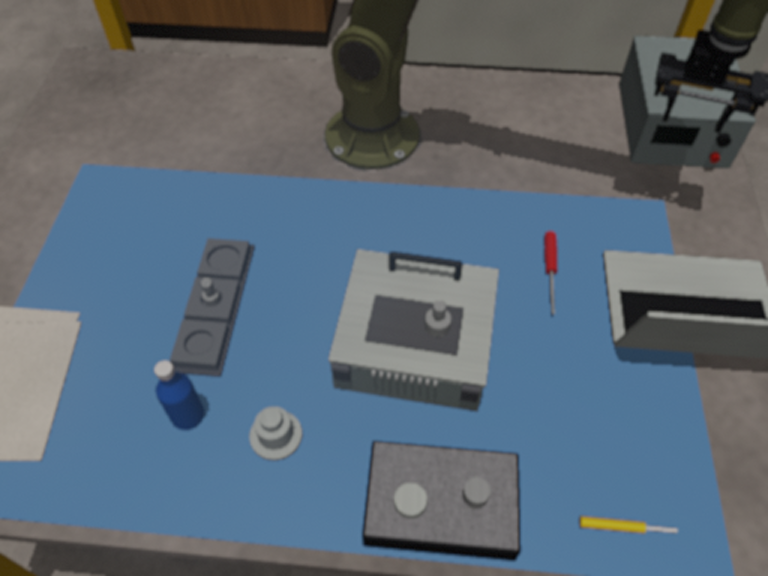

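Top: the weight is at ~(319,260)/1.5 and the bar at (335,323)/1.5. The holes are far (534,260), which is smaller, and near (543,356), which is larger; the small weight is in the middle. The scene view agrees. Next, close crops for accurate centres.

```bash
python3 - <<'E'
from h import *
tiles=[]
T,c,R,t=cam("top"); S,cs,Rs,ts=cam("scene")
np.savez("c0.npz",T=T,S=S)
for im,x,y in((T,213,172),(T,356,173),(T,362,237),(S,292,212),(S,134,229),(S,149,171)):
    k=im[y-16:y+16,x-16:x+16]; k=cv2.resize(k,(256,256),interpolation=cv2.INTER_NEAREST)
    k=cv2.convertScaleAbs(k,alpha=1.6)
    for i in range(0,256,32): cv2.putText(k,str(x-16+i//8),(i,10),0,.32,(0,255,255));cv2.putText(k,str(y-16+i//8),(0,i+20),0,.32,(0,255,0)); cv2.line(k,(i,0),(i,3),(0,255,255)); cv2.line(k,(0,i),(3,i),(0,255,0))
    tiles.append(k)
cv2.imwrite("pics/m1.png",np.vstack([np.hstack(tiles[:3]),np.hstack(tiles[3:])]))
for n in("top","scene"): pass
E
```

```text
(no output)
```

View pics/m1.png

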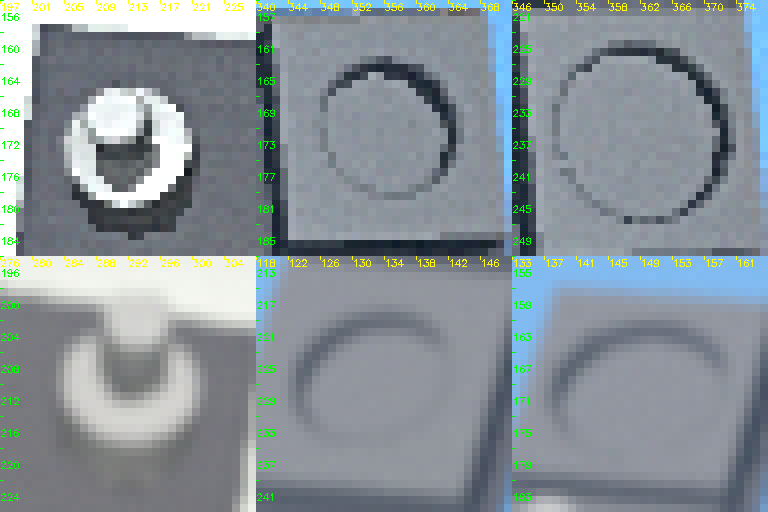

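```bash
python3 - <<'E'
from h import *
T,c,R,t=cam("top"); S,cs,Rs,ts=cam("scene")
r=lambda u,v,z:ray(c,R,t,u-.5,v-.5,z).round(4)
rs=lambda u,v,z:ray(cs,Rs,ts,u-.5,v-.5,z).round(4)
print("far",r(356.6,173,.028),r(348,173,.028),r(365.25,173,.028)); print("near",r(362.3,237,.028),r(350.75,237,.028),r(373.9,237,.028))
# scene: far hole rim
print("scene far", rs(118+(295-256)/8,213+(380-256)/8,.028), rs(118+(372-256)/8,213+(312-256)/8,.028))
print("body top",r(213,173.3,.1325),"knob top",r(211.9,170,.1705),"scene body",rs(292.4,210.5,.1325),"scene knob", rs(293.2,201,.1705))
# cover corners and bar (top)
g=cv2.cvtColor(T,cv2.COLOR_BGR2GRAY)
hsv=cv2.cvtColor(T,cv2.COLOR_BGR2HSV)
m=((g<60)&(hsv[...,1]<120)).astype(np.uint8); m[:205]=0;m[225:]=0;m[:,:190]=0;m[:,260:]=0
n,l,st,ce=cv2.connectedComponentsWithStats(m)
for i in range(1,n):
    if st[i,4]>20: print(st[i],ce[i]); b=cv2.minAreaRect(np.argwhere(l==i)[:,::-1].astype(np.float32)); print(b)
w=((g>130)&(hsv[...,1]<60)).astype(np.uint8); w[:130]=0;w[240:]=0;w[:,:170]=0;w[:,285:]=0
n,l,st,ce=cv2.connectedComponentsWithStats(w); i=1+np.argmax(st[1:,4])
h=cv2.convexHull(np.argwhere(l==i)[:,::-1]); q=cv2.approxPolyDP(h,4,True)[:,0]
for p in q: print(p,ray(c,R,t,p[0],p[1],.1025).round(4))
k=np.hstack([cv2.resize(a,None,fx=4,fy=4,interpolation=cv2.INTER_NEAREST) for a in(T[140:236,172:280],S[160:256,238:330])])
cv2.imwrite("pics/m2.png",k)
E
```

```text
far [ 0.6071 -0.2591  0.028 ] [ 0.6078 -0.2323  0.028 ] [ 0.6064 -0.286   0.028 ]
near [ 0.4089 -0.2583  0.028 ] [ 0.4098 -0.2238  0.028 ] [ 0.4079 -0.2929  0.028 ]
scene far [ 0.6109 -0.2872  0.028 ] [ 0.5812 -0.2674  0.028 ]
body top [0.5881 0.1743 0.1325] knob top [0.5866 0.1726 0.1705] scene body [0.5792 0.1728 0.1325] scene knob [0.5762 0.1724 0.1705]
[199 210  49  10 247] [223.35222672 213.92712551]
((223.0573272705078, 214.1784210205078), (48.30119705200195, 6.704632759094238), 3.990912914276123)
[275 150] [ 0.6611 -0.0047  0.1025]
[270 231] [0.4248 0.0184 0.1025]
[176 225] [0.4486 0.2793 0.1025]
[185 144] [0.6864 0.2585 0.1025]
```

View pics/m2.png

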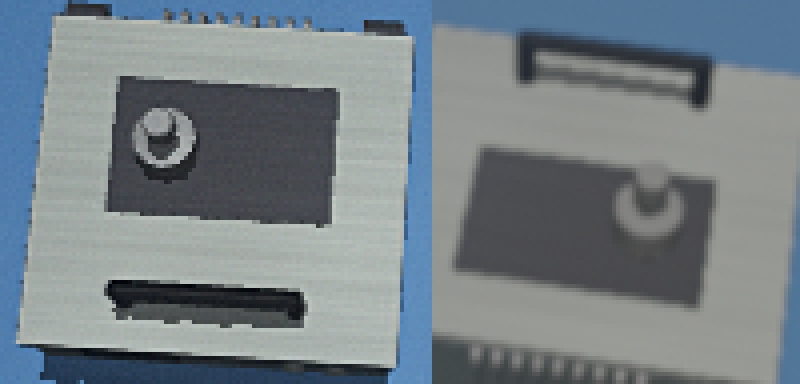

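```bash
cat >> h.py <<'E'
from scipy.spatial.transform import Rotation as Ro
def go(p,yaw,pitch=0):
    o=env.get_obs(); A=Ro.from_euler("xyz",o["tool_rot"],degrees=True); B=Ro.from_euler("xyz",[180,pitch,yaw],degrees=True)
    d=np.array(p)-o["tool_pos"]
    print("t",round(o["time_s"],2),"tcp",o["tool_pos"].round(4),o["tool_rot"].round(1),"w",round(o["grip_width"],4),"F",o["force"].round(2))
    print(" shift cm now-axes",(100*A.inv().apply(d)).round(2)," final-axes",(100*B.inv().apply(d)).round(2),"turn",(A.inv()*B).as_rotvec(degrees=True).round(1))
E
python3 - <<'E'
from h import *
T,c,R,t=cam("top"); S,cs,Rs,ts=cam("scene")
for p in((198.6,212.5),(248,215.8),(223.2,213.2)): print("bar top",ray(c,R,t,*p,.1435).round(4))
for p in((260,170),(308,176),(284,173)): print("bar scene",ray(cs,Rs,ts,p[0],p[1],.1435).round(4))
h=np.array([.6738,.1269]);a=np.radians(-5.3);print("bar from cover",np.array([.5552,.1379])-np.array([np.cos(a),np.sin(a)])*.212*0, h-.212*np.array([np.cos(a),np.sin(a)]))
go([.586,.173,.30],180)
E
```

```text
bar top [0.4753 0.2102 0.1435]
bar top [0.4628 0.0778 0.1435]
bar top [0.4717 0.1442 0.1435]
bar scene [0.4652 0.0811 0.1435]
bar scene [0.4741 0.21   0.1435]
bar scene [0.4697 0.1459 0.1435]
bar from cover [0.5552 0.1379] [0.46270636 0.14648256]
t 0.4 tcp [0.1588 0.6303 0.2225] [-180.     0.   165.9] w 0.0868 F [-0.6  -0.63  0.47]
 shift cm now-axes [-52.6  -33.91  -7.75]  final-axes [-42.72 -45.73  -7.75] turn [ -0.    0.  -14.1]
```

Call:
servo_tool:
  plan:
    - [1,[0,0,-4],[0,0,-7]]
    - [1,[0,0,-4],[0,0,-7]]
    - [1,[0,0,-3],[0,0,0]]
    - [1,[-4,-2,0],[0,0,0]]
    - [1,[-4,-4,0],[0,0,0]]
    - [1,[-4,-4,0],[0,0,0]]
    - [1,[-4,-4,0],[0,0,0]]
    - [1,[-4,-4,0],[0,0,0]]
    - [1,[-4,-4,0],[0,0,0]]

```text
time_s: 1.15
tool_pos: [0.347, 0.4626, 0.3328]
tool_rot: [180.0, -0.3, -178.0]
force: [1.1, 1.0, 0.5]
grip_width: 0.0876
```

```bash
python3 -c "
from h import *
go([.586,.173,.23],180)"
```

```text
t 1.15 tcp [0.347  0.4626 0.3328] [ 180.    -0.3 -178. ] w 0.0876 F [1.09 0.97 0.5 ]
 shift cm now-axes [-22.92 -29.79  10.13]  final-axes [-23.9  -28.96  10.28] turn [ 0.  -0.3  2. ]
```

Call:
servo_tool:
  plan:
    - [1,[-2.5,-3.2,0],[0,0,2]]
    - [1,[-2.5,-3.2,0],[0,0,0]]
    - [1,[-2.5,-3.2,0],[0,0,0]]
    - [1,[-2.5,-3.2,0],[0,0,0]]
    - [1,[-2.5,-3.2,0],[0,0,0]]
    - [1,[-2.5,-3.2,0],[0,0,0]]
    - [1,[-2.5,-3.2,0],[0,0,0]]
    - [1,[-2.5,-3.2,0],[0,0,0]]
    - [1,[-2,-2,0],[0,0,0]]
    - [1,[0,0,2],[0,0,0]]
    - [1,[0,0,2],[0,0,0]]
    - [1,[0,0,2],[0,0,0]]
    - [1,[0,0,0],[0,0,0]]

```text
time_s: 2.23
tool_pos: [0.5801, 0.162, 0.2736]
tool_rot: [180.0, 0.4, 178.6]
force: [-0.8, 0.7, -0.9]
grip_width: 0.087
```

```bash
python3 -c "
from h import *
go([.586,.173,.23],180)"
```

```text
t 2.23 tcp [0.5801 0.162  0.2736] [180.    0.4 178.6] w 0.087 F [-0.77  0.74 -0.89]
 shift cm now-axes [-0.53  1.11  4.37]  final-axes [-0.59  1.1   4.36] turn [-0.   0.4 -1.4]
```

Call:
servo_tool:
  plan:
    - [1,[-0.6,1.1,2],[0,0,-1.4]]
    - [1,[0,0,2],[0,0,0]]
    - [1,[0,0,0],[0,0,0]]
    - [1,[0,0,0],[0,0,0]]

```text
time_s: 2.57
tool_pos: [0.5877, 0.1736, 0.2362]
tool_rot: [179.9, 0.5, -180.0]
force: [0.0, 0.3, 0.5]
grip_width: 0.0871
```

```bash
python3 -c "
from h import *
go([.586,.173,.142],180)
a,c,R,t=cam('top');b,cs,Rs,ts=cam('scene')
print(proj(c,R,t,env.get_obs()['tool_pos']),proj(cs,Rs,ts,env.get_obs()['tool_pos']))
cv2.imwrite('pics/m3.png',np.hstack([cv2.resize(x,None,fx=5,fy=5,interpolation=cv2.INTER_NEAREST) for x in (a[130:230,170:250],b[130:230,250:330])]))"
```

```text
t 2.57 tcp [0.5877 0.1736 0.2362] [ 179.9    0.5 -180. ] w 0.0871 F [0.03 0.29 0.49]
 shift cm now-axes [ 0.26 -0.07  9.41]  final-axes [ 0.17 -0.06  9.42] turn [0.1 0.5 0. ]
(np.float64(207.85034564156877), np.float64(161.52886416631168)) (np.float64(294.5801280366584), np.float64(188.621630456697))
```

View pics/m3.png

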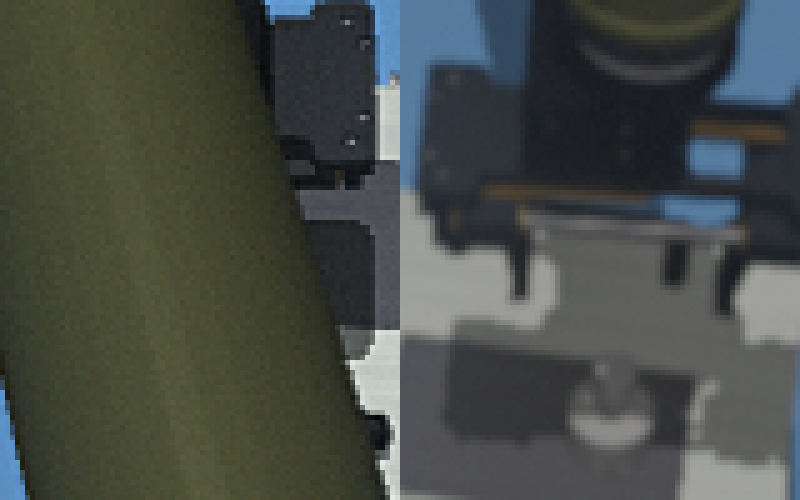

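The scene tile shows the fingers straddling the weight, with the knob at about (293,204). That gives x≈0.586, which matches, so I'm descending.

Call:
servo_tool:
  plan:
    - [1,[0.2,0,3],[0,0.4,0]]
    - [1,[0,0,3],[0,0,0]]
    - [1,[0,0,2],[0,0,0]]
    - [1,[0,0,1],[0,0,0]]
    - [1,[0,0,0.5],[0,0,0]]
    - [1,[0,0,0],[0,0,0]]

```text
time_s: 3.17
tool_pos: [0.5932, 0.1758, 0.1508]
tool_rot: [179.5, 1.2, -180.0]
force: [-0.5, 0.2, -0.3]
grip_width: 0.087
```

```bash
python3 -c "
from h import *
go([.586,.173,.143],180)"
```

```text
t 3.17 tcp [0.5932 0.1758 0.1508] [ 179.5    1.2 -180. ] w 0.087 F [-0.48  0.23 -0.25]
 shift cm now-axes [ 0.74 -0.29  0.77]  final-axes [ 0.72 -0.28  0.78] turn [0.5 1.2 0. ]
```

Call:
servo_tool:
  plan:
    - [1,[0.7,-0.3,0.4],[0.5,1.2,0]]
    - [1,[0,0,0.4],[0,0,0]]
    - [1,[0,0,0],[0,0,0]]

```text
time_s: 3.42
tool_pos: [0.5879, 0.1732, 0.1463]
tool_rot: [179.9, 0.2, -180.0]
force: [-0.3, 0.0, 0.5]
grip_width: 0.087
```

```bash
python3 -c "
from h import *
go([.586,.173,.143],180)"
```

```text
t 3.42 tcp [0.5879 0.1732 0.1463] [ 179.9    0.2 -180. ] w 0.087 F [-0.32  0.04  0.49]
 shift cm now-axes [ 0.19 -0.02  0.33]  final-axes [ 0.19 -0.02  0.33] turn [0.1 0.2 0. ]
```

Now closing with a moderate grip.

Call:
servo_tool:
  plan:
    - [1,[0.2,0,0.35],[0.1,0.2,0]]
    - [0.15,[0,0,0],[0,0,0]]
    - [0.15,[0,0,0],[0,0,0]]
    - [0.15,[0,0,0],[0,0,0]]
    - [0.15,[0,0,0],[0,0,0]]
    - [0.15,[0,0,0],[0,0,0]]
    - [0.15,[0,0,0],[0,0,0]]
    - [0.15,[0,0,0],[0,0,0]]
    - [0.15,[0,0,0],[0,0,0]]
  force: 30

```text
time_s: 4.17
tool_pos: [0.5872, 0.1738, 0.1451]
tool_rot: [179.9, 0.2, -180.0]
force: [-0.1, 0.7, 0.4]
grip_width: 0.0417
```

```bash
python3 -c "
from h import *
go([.586,.173,.143],180)"
```

```text
t 4.17 tcp [0.5872 0.1738 0.1451] [ 179.9    0.2 -180. ] w 0.0417 F [-0.12  0.75  0.41]
 shift cm now-axes [ 0.13 -0.08  0.21]  final-axes [ 0.12 -0.08  0.21] turn [0.1 0.2 0. ]
```

Call:
servo_tool:
  plan:
    - [0.1,[0.1,-0.1,0.3],[0,0,0]]
    - [0.1,[0,0,0],[0,0,0]]
    - [0.1,[0,0,0],[0,0,0]]
    - [0.1,[0,0,0],[0,0,0]]
    - [0.1,[0,0,0],[0,0,0]]
    - [0.1,[0,0,0],[0,0,0]]

```text
time_s: 4.67
tool_pos: [0.5862, 0.1733, 0.1419]
tool_rot: [179.9, 0.2, -179.9]
force: [-0.6, 1.0, 0.4]
grip_width: 0.0209
```

```bash
python3 -c "
from h import *
go([.586,.173,.143],180)"
```

```text
t 4.67 tcp [0.5862 0.1733 0.1419] [ 179.9    0.2 -179.9] w 0.0209 F [-0.6   0.99  0.39]
 shift cm now-axes [ 0.02 -0.03 -0.11]  final-axes [ 0.02 -0.03 -0.11] turn [0.1 0.2 0.1]
```

Call:
servo_tool:
  plan:
    - [0,[0,0,0],[0,0,0]]
    - [0,[0,0,0],[0,0,0]]
    - [0,[0,0,-1],[0,0,0]]
    - [0,[0,0,-2],[0,0,0]]
    - [0,[0,0,-3],[0,0,0]]
    - [0,[0,0,-3],[0,0,0]]
    - [0,[0,0,0],[0,0,0]]
    - [0,[0,0,0],[0,0,0]]

```text
time_s: 5.33
tool_pos: [0.5825, 0.171, 0.233]
tool_rot: [-179.8, -0.4, -180.0]
force: [-0.9, 0.5, -2.8]
grip_width: 0.0208
```

```bash
python3 -c "
from h import *
go([.586,.173,.24],180)
b,cs,Rs,ts=cam('scene')
print(proj(cs,Rs,ts,env.get_obs()['tool_pos']))
cv2.imwrite('pics/m4.png',np.hstack([cv2.resize(x,None,fx=5,fy=5,interpolation=cv2.INTER_CUBIC) for x in (b[130:230,240:350],)]))"
```

```text
t 5.33 tcp [0.5825 0.171  0.233 ] [-179.8   -0.4 -180. ] w 0.0208 F [-0.94  0.5  -2.84]
 shift cm now-axes [-0.35  0.2  -0.7 ]  final-axes [-0.35  0.2  -0.7 ] turn [-0.2 -0.4  0. ]
(np.float64(293.6686901161494), np.float64(187.64625177836257))
```

View pics/m4.png

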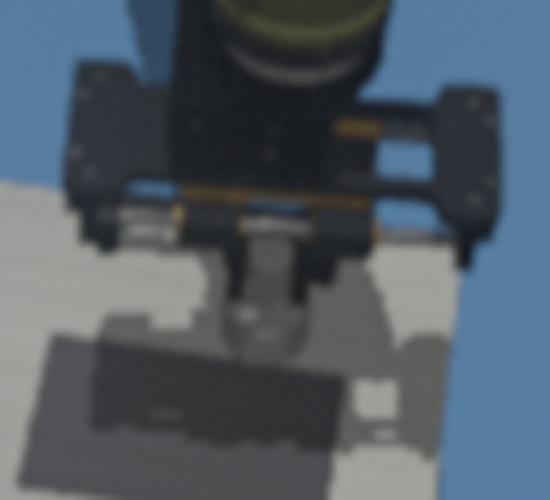

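The weight is held upright between the pads (body at about px (293,197)), with about 2.9 N of load. Next, travel to the hole.

Call:
servo_tool:
  plan:
    - [0,[0,-2,0],[0,0,0]]
    - [0,[0,-4,0],[0,0,0]]
    - [0,[0,-4,0],[0,0,0]]
    - [0,[0,-4,0],[0,0,0]]
    - [0,[0,-4,0],[0,0,0]]
    - [0,[0,-4,0],[0,0,0]]
    - [0,[0,-4,0],[0,0,0]]
    - [0,[0,-4,0],[0,0,0]]
    - [0,[0,-4,0],[0,0,0]]
    - [0,[0,-4,0],[0,0,0]]
    - [0,[0,-2,0],[0,0,0]]
    - [0,[0,0,0],[0,0,0]]

```text
time_s: 6.38
tool_pos: [0.5753, -0.2405, 0.2168]
tool_rot: [-179.9, -1.8, -179.3]
force: [0.3, -0.8, -1.2]
grip_width: 0.0211
```

```bash
python3 -c "
from h import *
go([.607,-.259,.16],180)"
```

```text
t 6.38 tcp [ 0.5753 -0.2405  0.2168] [-179.9   -1.8 -179.3] w 0.0211 F [ 0.29 -0.8  -1.24]
 shift cm now-axes [-3.32 -1.87  5.59]  final-axes [-3.17 -1.85  5.68] turn [-0.1 -1.7  0.7]
```

Call:
servo_tool:
  plan:
    - [0,[-3,-1.5,0],[0,-1.7,0.7]]
    - [0,[0,0,2],[0,0,0]]
    - [0,[0,0,2],[0,0,0]]
    - [0,[0,0,0],[0,0,0]]
    - [0,[0,0,0],[0,0,0]]

```text
time_s: 6.8
tool_pos: [0.6021, -0.2561, 0.1683]
tool_rot: [179.9, -0.6, 179.6]
force: [0.4, 0.5, -1.5]
grip_width: 0.0208
```

```bash
python3 -c "
from h import *
go([.607,-.259,.12],180)"
```

```text
t 6.8 tcp [ 0.6021 -0.2561  0.1683] [179.9  -0.6 179.6] w 0.0208 F [ 0.36  0.47 -1.51]
 shift cm now-axes [-0.54 -0.3   4.83]  final-axes [-0.49 -0.29  4.83] turn [ 0.1 -0.6 -0.4]
```

Call:
servo_tool:
  plan:
    - [0,[-0.5,-0.3,2],[0,-0.6,-0.4]]
    - [0,[0,0,2],[0,0,0]]
    - [0,[0,0,1.5],[0,0,0]]
    - [0,[0,0,1],[0,0,0]]
    - [0,[0,0,0],[0,0,0]]
    - [0,[0,0,0],[0,0,0]]

```text
time_s: 7.3
tool_pos: [0.6093, -0.2534, 0.1046]
tool_rot: [179.7, 0.2, -179.6]
force: [-0.1, -0.9, -2.6]
grip_width: 0.0209
```

```bash
python3 -c "
from h import *
go([.607,-.259,.08],180)
a,c,R,t=cam('top');b,cs,Rs,ts=cam('scene')
p=env.get_obs()['tool_pos']; H=np.array([.607,-.259,.028])
for q in (p,p+[0,0,-.0094],p+[0,0,-.0394],H): print(np.round(proj(c,R,t,q),1),np.round(proj(cs,Rs,ts,q),1))
cv2.imwrite('pics/m5.png',np.hstack([cv2.convertScaleAbs(cv2.resize(x,None,fx=6,fy=6,interpolation=cv2.INTER_CUBIC),alpha=1.6) for x in (a[140:205,325:390],b[195:260,105:165])]))"
```

```text
t 7.3 tcp [ 0.6093 -0.2534  0.1046] [ 179.7    0.2 -179.6] w 0.0209 F [-0.08 -0.87 -2.63]
 shift cm now-axes [ 0.24 -0.57  2.46]  final-axes [ 0.23 -0.56  2.46] turn [0.3 0.2 0.4]
[361.7 164.5] [128.1 213.2]
[360.7 165.4] [128.9 215.1]
[357.8 168.3] [131.4 221.2]
[356.1 172.5] [132.7 227.6]
```

View pics/m5.png

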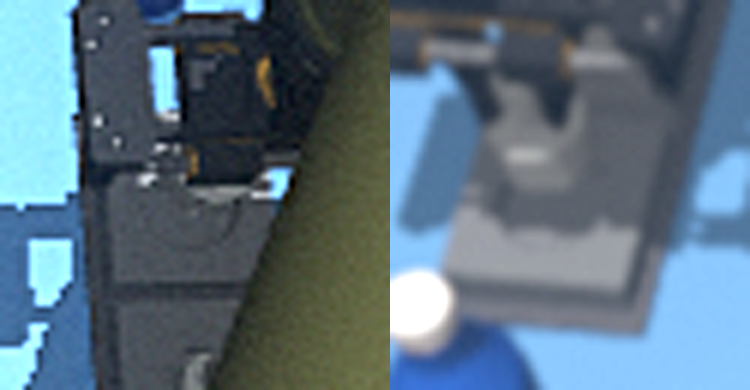

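The scene tile shows the weight upright over the socket. Its body is at px (129.3, foot edge 227) against (129–131, ~227) predicted from the TCP, so the in-hand offset is under about 2 mm. I'm lowering it now.

Call:
servo_tool:
  plan:
    - [0,[0.2,-0.55,1],[0.3,0.2,0.4]]
    - [0,[0,0,1],[0,0,0]]
    - [0,[0,0,0],[0,0,0]]
    - [0,[0,0,0],[0,0,0]]

```text
time_s: 7.73
tool_pos: [0.6094, -0.2607, 0.0866]
tool_rot: [-179.8, 0.3, 180.0]
force: [-0.0, -0.1, -2.3]
grip_width: 0.0204
```

```bash
python3 -c "
from h import *
go([.607,-.259,.075],180)"
```

```text
t 7.73 tcp [ 0.6094 -0.2607  0.0866] [-179.8    0.3  180. ] w 0.0204 F [-0.03 -0.07 -2.25]
 shift cm now-axes [0.24 0.17 1.16]  final-axes [0.24 0.17 1.16] turn [-0.2  0.3 -0. ]
```

Call:
servo_tool:
  plan:
    - [0,[0.3,0.2,0.6],[-0.2,0.3,0]]
    - [0,[0,0,0.5],[0,0,0]]
    - [0,[0,0,0.2],[0,0,0]]
    - [0,[0,0,0],[0,0,0]]

```text
time_s: 8.07
tool_pos: [0.6059, -0.2587, 0.0723]
tool_rot: [180.0, -0.0, 179.9]
force: [-0.0, -0.3, -3.1]
grip_width: 0.0205
```

```bash
python3 -c "
from h import *
go([.607,-.259,.062],180)"
```

```text
t 8.07 tcp [ 0.6059 -0.2587  0.0723] [180.   -0.  179.9] w 0.0205 F [-0.03 -0.3  -3.12]
 shift cm now-axes [-0.11 -0.03  1.03]  final-axes [-0.11 -0.03  1.03] turn [ 0.  -0.  -0.1]
```

Well aligned. I'm lowering in small rows to the floor, which I expect at TCP ≈0.0554.

Call:
servo_tool:
  plan:
    - [0,[-0.1,0,0.4],[0,0,0]]
    - [0,[0,0,0.4],[0,0,0]]
    - [0,[0,0,0.3],[0,0,0]]
    - [0,[0,0,0],[0,0,0]]

```text
time_s: 8.4
tool_pos: [0.6072, -0.2585, 0.0602]
tool_rot: [180.0, -0.0, 179.9]
force: [-0.7, -0.6, -2.2]
grip_width: 0.0207
```

```bash
python3 -c "
from h import *
go([.607,-.259,.0555],180)"
```

```text
t 8.4 tcp [ 0.6072 -0.2585  0.0602] [180.   -0.  179.9] w 0.0207 F [-0.68 -0.59 -2.22]
 shift cm now-axes [ 0.02 -0.05  0.47]  final-axes [ 0.02 -0.05  0.47] turn [ 0.  -0.  -0.1]
```

Call:
servo_tool:
  plan:
    - [0,[0,0,0.3],[0,0,0]]
    - [0,[0,0,0.2],[0,0,0]]
    - [0,[0,0,0],[0,0,0]]

```text
time_s: 8.65
tool_pos: [0.6079, -0.2586, 0.0555]
tool_rot: [180.0, 0.1, 180.0]
force: [0.1, 0.8, -0.9]
grip_width: 0.021
```

```bash
python3 -c "
from h import *
go([.607,-.259,.0555],180)"
```

```text
t 8.65 tcp [ 0.6079 -0.2586  0.0555] [1.8e+02 1.0e-01 1.8e+02] w 0.021 F [ 0.11  0.76 -0.87]
 shift cm now-axes [ 0.09 -0.04 -0.  ]  final-axes [ 0.09 -0.04 -0.  ] turn [ 0.   0.1 -0. ]
```

Call:
servo_tool:
  plan:
    - [0,[0,0,0.1],[0,0,0]]
    - [0.7,[0,0,0],[0,0,0]]
    - [0.7,[0,0,0],[0,0,0]]
    - [0.7,[0,0,0],[0,0,0]]
    - [0.7,[0,0,0],[0,0,0]]
    - [0.7,[0,0,0],[0,0,0]]
    - [0.7,[0,0,0],[0,0,0]]
    - [0.7,[0,0,0],[0,0,0]]

```text
time_s: 9.32
tool_pos: [0.6097, -0.2597, 0.0569]
tool_rot: [-179.9, 0.3, 179.9]
force: [-0.9, -0.6, 0.1]
grip_width: 0.0573
```

Call:
servo_tool:
  plan:
    - [0.7,[0,0,-2],[0,0,0]]
    - [0.7,[0,0,-3],[0,0,0]]
    - [0.7,[0,0,-4],[0,0,0]]
    - [0.7,[0,0,-4],[0,0,0]]
    - [0.7,[0,0,-4],[0,0,0]]
    - [0.7,[0,0,0],[0,0,0]]

```text
time_s: 9.82
tool_pos: [0.606, -0.2586, 0.2292]
tool_rot: [179.9, -0.3, 179.9]
force: [-0.2, -0.7, 1.1]
grip_width: 0.0608
```

```bash
python3 -c "
from h import *
go([.4705,.145,.23],84.7)
a,c,R,t=cam('top');b,cs,Rs,ts=cam('scene')
for q in ([.607,-.259,.084],[.607,-.259,.046]): print(np.round(proj(c,R,t,q),1),np.round(proj(cs,Rs,ts,q),1))
cv2.imwrite('pics/m6.png',np.hstack([cv2.convertScaleAbs(cv2.resize(x,None,fx=6,fy=6,interpolation=cv2.INTER_CUBIC),alpha=1.6) for x in (a[140:205,325:390],b[195:260,105:165])]))"
```

```text
t 9.82 tcp [ 0.606  -0.2586  0.2292] [179.9  -0.3 179.9] w 0.0608 F [-0.17 -0.72  1.07]
 shift cm now-axes [1.362e+01 4.034e+01 2.000e-02]  final-axes [ 38.94 -17.22  -0.08] turn [-0.2 -0.2 95.2]
[361.4 167.4] [128.2 216.6]
[357.7 170.9] [131.3 224.1]
```

View pics/m6.png

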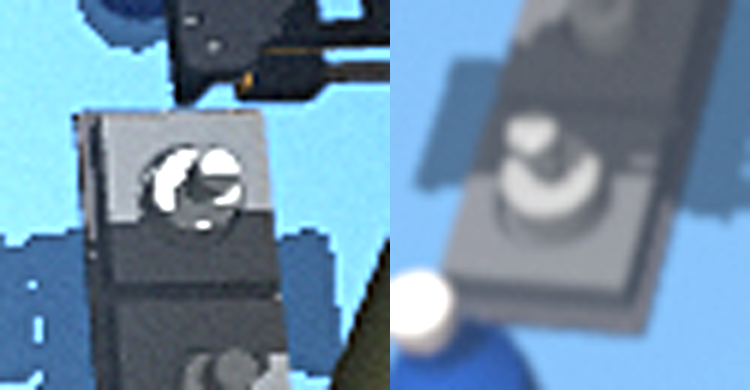

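The weight is seated: knob top at tile (532,132) scene and (220,165) top, as predicted for home. Next, the bar.

Call:
servo_tool:
  plan:
    - [0.7,[1.3,3.9,0],[0,0,0]]
    - [0.7,[1.3,3.9,0],[0,0,0]]
    - [0.7,[1.3,3.9,0],[0,0,0]]
    - [0.7,[1.3,3.9,0],[0,0,0]]
    - [0.7,[1.3,3.9,0],[0,0,0]]
    - [0.7,[1.3,3.9,0],[0,0,0]]
    - [0.7,[1.3,3.9,0],[0,0,0]]
    - [0.7,[1.3,3.9,0],[0,0,0]]
    - [0.7,[1.3,3.9,0],[0,0,0]]
    - [0.7,[0,0,0],[0,0,7]]
    - [0.7,[0,0,0],[0,0,7]]
    - [0.7,[0,0,0],[0,0,7]]
    - [0.7,[0,0,0],[0,0,7]]
    - [0.7,[0,0,0],[0,0,7]]
    - [0.7,[0,0,0],[0,0,7]]
    - [0.7,[0,0,0],[0,0,7]]
    - [0.7,[0,0,0],[0,0,7]]
    - [0.7,[0,0,0],[0,0,7]]
    - [0.7,[0,0,0],[0,0,7]]
    - [0.7,[0,0,0],[0,0,7]]

```text
time_s: 11.58
tool_pos: [0.4596, 0.1027, 0.184]
tool_rot: [-175.6, 0.0, 100.9]
force: [-0.4, 0.6, 0.4]
grip_width: 0.0611
```

```bash
python3 -c "
from h import *
go([.4705,.145,.19],84.7)"
```

```text
t 11.58 tcp [0.4596 0.1027 0.184 ] [-175.6    0.   100.9] w 0.0611 F [-0.41  0.61  0.39]
 shift cm now-axes [ 3.95  1.82 -0.74]  final-axes [ 4.31  0.7  -0.6 ] turn [-4.4  0.7 16.2]
```

Call:
servo_tool:
  plan:
    - [0.7,[0,0,-1],[-4,0.5,5]]
    - [0.7,[0,0,0],[0,0,7]]
    - [0.7,[0,0,0],[0,0,4]]
    - [0.7,[2,0.3,0],[0,0,0]]
    - [0.7,[2,0.3,0],[0,0,0]]
    - [0.7,[0,0,0],[0,0,0]]

```text
time_s: 12.08
tool_pos: [0.4633, 0.1408, 0.182]
tool_rot: [-178.7, 0.3, 83.8]
force: [-1.0, -0.0, -0.3]
grip_width: 0.0612
```

```bash
python3 -c "
from h import *
go([.4705,.145,.19],84.7)
b,cs,Rs,ts=cam('scene')
cv2.imwrite('pics/m7.png',cv2.resize(b[110:230,220:340],None,fx=5,fy=5,interpolation=cv2.INTER_CUBIC))"
```

```text
t 12.08 tcp [0.4633 0.1408 0.182 ] [-178.7    0.3   83.8] w 0.0612 F [-1.   -0.02 -0.28]
 shift cm now-axes [ 0.49  0.65 -0.82]  final-axes [ 0.48  0.68 -0.8 ] turn [-1.3  0.3 -0.9]
```

View pics/m7.png

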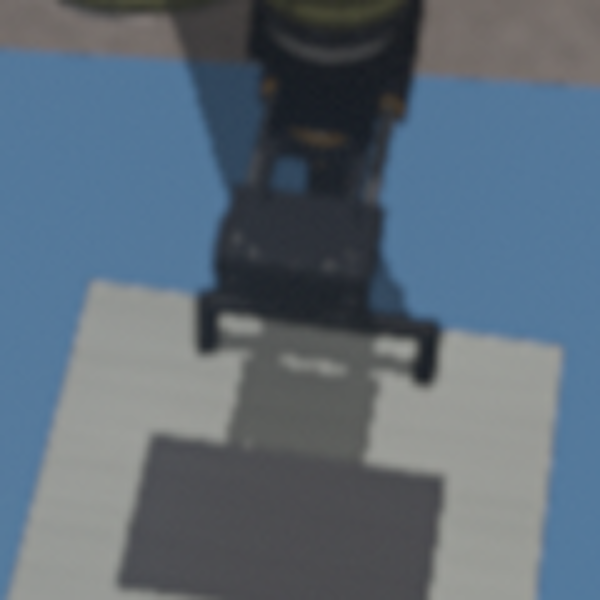

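The scene shows the gripper over the middle of the bar (bar ends at tile (205,320) and (430,350)). I'll line up, descend and close gently.

Call:
servo_tool:
  plan:
    - [0.7,[0.5,0.65,0],[-1.3,0.3,-0.9]]
    - [0.7,[0,0,1.5],[0,0,0]]
    - [0.7,[0,0,1.5],[0,0,0]]
    - [0.7,[0,0,1],[0,0,0]]
    - [0.7,[0,0,0],[0,0,0]]
  force: 12

```text
time_s: 12.55
tool_pos: [0.469, 0.1398, 0.1363]
tool_rot: [-180.0, 0.3, 84.8]
force: [-2.0, 0.4, -0.3]
grip_width: 0.0609
```

```bash
python3 -c "
from h import *
go([.4705,.145,.1245],84.7)"
```

```text
t 12.55 tcp [0.469  0.1398 0.1363] [-180.     0.3   84.8] w 0.0609 F [-1.96  0.45 -0.25]
 shift cm now-axes [0.54 0.1  1.18]  final-axes [0.53 0.1  1.18] turn [-0.   0.3  0.1]
```

Call:
servo_tool:
  plan:
    - [0.7,[0.5,0.1,0.7],[0,0,0]]
    - [0.3,[0,0,0.5],[0,0,0]]
    - [0.1,[0,0,0],[0,0,0]]
    - [0.1,[0,0,0],[0,0,0]]
    - [0.1,[0,0,0],[0,0,0]]
    - [0.1,[0,0,0],[0,0,0]]
    - [0.1,[0,0,0],[0,0,0]]
    - [0.1,[0,0,0],[0,0,0]]
    - [0.1,[0,0,0],[0,0,0]]
    - [0.1,[0,0,0],[0,0,0]]
    - [0.1,[0,0,0],[0,0,0]]

```text
time_s: 13.47
tool_pos: [0.4712, 0.1445, 0.125]
tool_rot: [179.9, 0.2, 84.7]
force: [0.8, -0.7, -1.3]
grip_width: 0.0132
```

```bash
python3 -c "
from h import *
go([.4705,.145,.1245],84.7)"
```

```text
t 13.47 tcp [0.4712 0.1445 0.125 ] [179.9   0.2  84.7] w 0.0132 F [ 0.81 -0.69 -1.35]
 shift cm now-axes [ 0.04 -0.08  0.05]  final-axes [ 0.04 -0.08  0.05] turn [0.1 0.2 0. ]
```

Call:
servo_tool:
  plan:
    - [0,[0,0,0],[0,0,0]]
    - [0,[0,0,0],[0,0,0]]
    - [0,[0,0.5,-1.8],[0,0,0]]
    - [0,[0,0.7,-1.8],[0,0,0]]
    - [0,[0,0.9,-1.7],[0,0,0]]
    - [0,[0,1.0,-1.6],[0,0,0]]
    - [0,[0,0,0],[0,0,0]]
  force: 25

```text
time_s: 14.05
tool_pos: [0.4979, 0.1421, 0.1897]
tool_rot: [-179.4, 0.4, 84.8]
force: [0.3, 0.3, -2.1]
grip_width: 0.0132
```

```bash
cat >> h.py <<'E'
def cov(th):
    o=env.get_obs(); e=np.array([.9957,-.0924]); b0=np.array([.4712,.1445]); hx=b0+.212*e; z0=.1435-.054
    A=Ro.from_euler("xyz",o["tool_rot"],degrees=True); g=o["tool_pos"]-A.apply([0,0,.019])
    u=(g[:2]-hx)@e; w=g[2]-z0
    print("angle",round(np.arctan2(w,-u)-np.arctan2(54,212),4),"r",round(np.hypot(u,w),4),"side",round((g[:2]-hx)@[.0924,.9957],4))
    f=th+np.arctan2(54,212); p=np.r_[hx-.2188*np.cos(f)*e,z0+.2188*np.sin(f)-.019]; go(p,84.7)
E
python3 -c "
from h import *
cov(.6)"
```

```text
angle 0.323 r 0.22 side 0.0002
t 14.05 tcp [0.4979 0.1421 0.1897] [-179.4    0.4   84.8] w 0.0132 F [ 0.35  0.35 -2.11]
 shift cm now-axes [-0.05  4.02 -4.55]  final-axes [-0.01  4.07 -4.51] turn [-0.6  0.4  0.1]
```

Call:
servo_tool:
  plan:
    - [0,[0,1.1,-1.6],[-0.6,0.4,0]]
    - [0,[0,1.2,-1.4],[0,0,0]]
    - [0,[0,1.4,-1.3],[0,0,0]]
    - [0,[0,0,0],[0,0,0]]

```text
time_s: 14.38
tool_pos: [0.5259, 0.1396, 0.2268]
tool_rot: [-178.7, 0.3, 84.9]
force: [2.2, -0.3, -3.8]
grip_width: 0.0135
```

```bash
python3 -c "
from h import *
cov(.8)"
```

```text
angle 0.5347 r 0.2213 side 0.0003
t 14.38 tcp [0.5259 0.1396 0.2268] [-178.7    0.3   84.9] w 0.0135 F [ 2.22 -0.33 -3.8 ]
 shift cm now-axes [-0.06  4.74 -3.45]  final-axes [-0.02  4.81 -3.34] turn [-1.3  0.3  0.2]
```

Call:
servo_tool:
  plan:
    - [0,[0,1.5,-1.2],[-1.3,0.3,0]]
    - [0,[0,1.6,-1.1],[-0.5,0,0]]
    - [0,[0,1.6,-1.0],[-0.5,0,0]]
    - [0,[0,0,0],[0,0,0]]

```text
time_s: 14.72
tool_pos: [0.5602, 0.1366, 0.2565]
tool_rot: [-179.3, 0.2, 85.1]
force: [4.7, -0.0, -4.7]
grip_width: 0.0131
```

```bash
python3 -c "
from h import *
cov(.95)"
```

```text
angle 0.7394 r 0.2227 side 0.0004
t 14.72 tcp [0.5602 0.1366 0.2565] [-179.3    0.2   85.1] w 0.0131 F [ 4.72 -0.   -4.66]
 shift cm now-axes [-0.08  4.3  -1.84]  final-axes [-0.04  4.33 -1.79] turn [-0.7  0.2  0.4]
```

Call:
servo_tool:
  plan:
    - [0,[0,1.5,-0.6],[-0.7,0,0]]
    - [0,[0,1.5,-0.6],[-0.3,0,0]]
    - [0,[0,1.3,-0.5],[-0.3,0,0]]
    - [0,[0,0,0],[0,0,0]]
    - [0,[0,0,0],[0,0,0]]

```text
time_s: 15.13
tool_pos: [0.595, 0.1334, 0.2747]
tool_rot: [-179.6, 0.3, 85.2]
force: [-2.7, -0.6, 3.6]
grip_width: 0.0131
```

```bash
python3 -c "
from h import *
cov(.95)
b,cs,Rs,ts=cam('scene')
cv2.imwrite('pics/m8.png',cv2.resize(b[60:240,200:360],None,fx=3.3,fy=3.3,interpolation=cv2.INTER_CUBIC))"
```

```text
angle 0.9164 r 0.2222 side 0.0005
t 15.13 tcp [0.595  0.1334 0.2747] [-179.6    0.3   85.2] w 0.0131 F [-2.69 -0.62  3.61]
 shift cm now-axes [-0.05  0.83  0.03]  final-axes [-0.04  0.83  0.03] turn [-0.4  0.3  0.5]
```

View pics/m8.png

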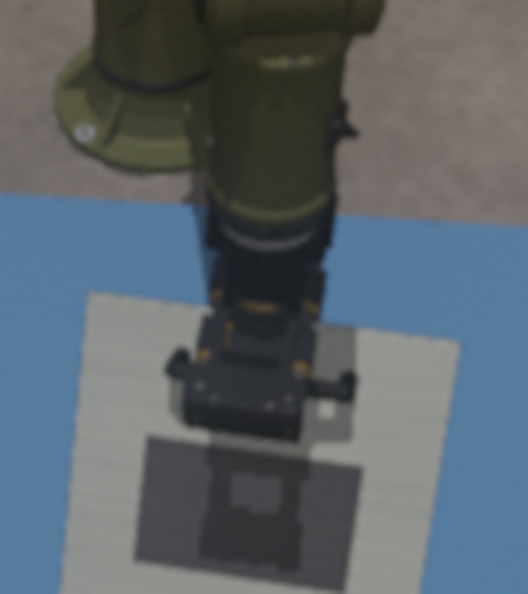

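The cover is up and held mid-bar, with its near-edge corners at tile (90,292) and (460,340). I'll go slightly further for margin and check the angle against the image.

Call:
servo_tool:
  plan:
    - [0,[0,0.8,0],[-0.4,0,0]]
    - [0,[0,0.2,0],[0,0,0]]
    - [0,[0,0,0],[0,0,0]]
    - [0,[0,0,0],[0,0,0]]

```text
time_s: 15.52
tool_pos: [0.6023, 0.1328, 0.2774]
tool_rot: [-180.0, 0.2, 85.3]
force: [-1.8, 0.4, 4.0]
grip_width: 0.0134
```

```bash
cat >> h.py <<'E'
def ang():
    b,c,R,t=cam("scene"); e=np.array([.9957,-.0924,0]); y=np.array([.0924,.9957,0]); z=np.array([0,0,1.]); h=np.r_[np.array([.4712,.1445])+.212*e[:2],.0895]
    hsv=cv2.cvtColor(b,cv2.COLOR_BGR2HSV); w=((hsv[...,1]<50)&(hsv[...,2]>115)).astype(np.uint8); w[:135]=0; w[:,:210]=0; w[:,350:]=0
    n,l,st,ce=cv2.connectedComponentsWithStats(w); i=1+np.argmax(st[1:,4]); pts=np.argwhere(l==i)[:,::-1]
    lf=pts[np.argmin(pts[:,0]+1.0*pts[:,1])]; rt=pts[np.argmin(-pts[:,0]+1.0*pts[:,1])]
    print("corners",lf,rt)
    for th in np.arange(.6,1.1,.05):
        q=lambda s:np.round(proj(c,R,t,h-(.2468*np.cos(th)-.0125*np.sin(th))*e+s*.133*y+(.2468*np.sin(th)+.0125*np.cos(th))*z),1)
        print(round(th,2),q(-1),q(1))
E
python3 -c "
from h import *
cov(.97);ang()"
```

```text
angle 0.9509 r 0.222 side 0.0005
t 15.52 tcp [0.6023 0.1328 0.2774] [-180.     0.2   85.3] w 0.0134 F [-1.81  0.42  3.97]
 shift cm now-axes [-0.05  0.51  0.15]  final-axes [-0.05  0.51  0.15] turn [-0.   0.2  0.6]
corners [227 149] [337 164]
0.6 [232.1 147.2] [337.9 161.9]
0.65 [231.2 146.9] [338.2 161.7]
0.7 [230.4 146.9] [338.5 161.9]
0.75 [229.4 147.1] [338.7 162.3]
0.8 [228.5 147.6] [338.9 162.9]
0.85 [227.4 148.4] [339.  163.9]
0.9 [226.4 149.4] [339.1 165.1]
0.95 [225.3 150.7] [339.2 166.6]
1.0 [224.1 152.3] [339.2 168.4]
1.05 [222.9 154.1] [339.2 170.5]
1.1 [221.7 156.3] [339.1 172.9]
```

Call:
servo_tool:
  plan:
    - [0,[0,0.9,0],[0,0,0]]
    - [0,[0,0.9,0.1],[0,0,0]]
    - [0,[0,0.8,0.1],[0,0,0]]
    - [0,[0,0,0],[0,0,0]]
    - [0,[0,0,0],[0,0,0]]
    - [0,[0,0,0],[0,0,0]]

```text
time_s: 16.07
tool_pos: [0.6265, 0.1307, 0.2847]
tool_rot: [179.9, -0.0, 85.4]
force: [-0.6, -0.4, 5.5]
grip_width: 0.013
```

```bash
python3 -c "
from h import *
cov(1.05);ang()
T,c,R,t=cam('top'); S=cam('scene')[0]
cv2.imwrite('pics/m9.png',np.hstack([cv2.resize(T[110:250,160:290],(520,560)),cv2.resize(S[130:250,215:275],(280,560))]))
e=np.array([.9957,-.0924,0]); y=np.array([.0924,.9957,0]); h=np.r_[np.array([.4712,.1445])+.212*e[:2],.0895]
for th in np.arange(.8,1.2,.05):
  print(round(th,2),[np.round((np.array(proj(c,R,t,h-(.2468*np.cos(th)-.0125*np.sin(th))*e+s*.133*y+np.array([0,0,.2468*np.sin(th)+.0125*np.cos(th)])))-[160,110])*4) for s in(-1,1)])
"
```

```text
angle 1.0652 r 0.2214 side 0.0006
t 16.07 tcp [0.6265 0.1307 0.2847] [179.9  -0.   85.4] w 0.013 F [-0.56 -0.4   5.5 ]
 shift cm now-axes [-0.06 -0.26  0.34]  final-axes [-0.06 -0.26  0.34] turn [ 0.1 -0.   0.7]
corners [251 296] [342 304]
0.6 [232.1 147.2] [337.9 161.9]
0.65 [231.2 146.9] [338.2 161.7]
0.7 [230.4 146.9] [338.5 161.9]
0.75 [229.4 147.1] [338.7 162.3]
0.8 [228.5 147.6] [338.9 162.9]
0.85 [227.4 148.4] [339.  163.9]
0.9 [226.4 149.4] [339.1 165.1]
0.95 [225.3 150.7] [339.2 166.6]
1.0 [224.1 152.3] [339.2 168.4]
1.05 [222.9 154.1] [339.2 170.5]
1.1 [221.7 156.3] [339.1 172.9]
0.8 [array([465., 310.]), array([ 13., 281.])]
0.85 [array([467., 291.]), array([ 12., 262.])]
0.9 [array([469., 272.]), array([ 11., 242.])]
0.95 [array([470., 251.]), array([ 10., 222.])]
1.0 [array([472., 231.]), array([  9., 201.])]
1.05 [array([474., 209.]), array([  9., 180.])]
1.1 [array([475., 188.]), array([  9., 158.])]
1.15 [array([477., 166.]), array([  9., 136.])]
```

View pics/m9.png

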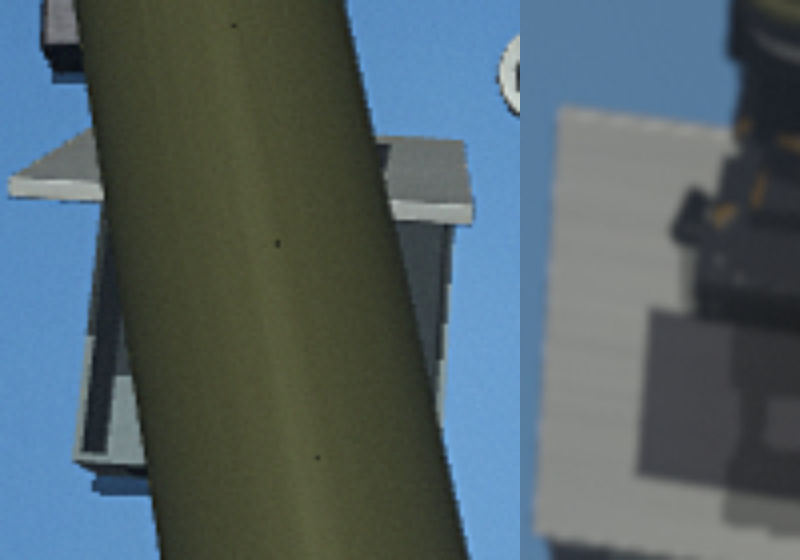

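The top view shows the cover's edge at tile y≈205 (right) and 178 (left), which gives 1.055 rad. The tool reading is 1.065, so it is well past balance and short of the stop. Now easing back.

Call:
servo_tool:
  plan:
    - [0,[0,-1.3,0.4],[0,0,0]]
    - [0,[0,-1.3,0.5],[0,0,0]]
    - [0,[0,-1.3,0.6],[0,0,0]]
    - [0,[0,-1.2,0.6],[0,0,0]]
    - [0,[0,0,0],[0,0,0]]
    - [0,[0,0,0],[0,0,0]]

```text
time_s: 16.72
tool_pos: [0.5786, 0.135, 0.2645]
tool_rot: [179.1, -0.2, 85.4]
force: [-0.5, -0.5, 2.0]
grip_width: 0.0129
```

```bash
python3 -c "
from h import *
cov(.75)"
```

```text
angle 0.8272 r 0.2203 side 0.0004
t 16.72 tcp [0.5786 0.135  0.2645] [179.1  -0.2  85.4] w 0.0129 F [-0.52 -0.46  2.04]
 shift cm now-axes [-0.03 -1.43  0.97]  final-axes [-0.05 -1.41  0.99] turn [ 0.9 -0.2  0.7]
```

Call:
servo_tool:
  plan:
    - [0,[0,-0.7,0.4],[0.5,0,0]]
    - [0,[0,-0.7,0.4],[0.4,0,0]]
    - [0,[0,0,0],[0,0,0]]
    - [0,[0,0,0],[0,0,0]]
    - [0,[0,0,0],[0,0,0]]

```text
time_s: 17.13
tool_pos: [0.5643, 0.1364, 0.2557]
tool_rot: [-179.9, -0.1, 85.4]
force: [-1.8, 0.5, 3.6]
grip_width: 0.013
```

```bash
python3 -c "
from h import *
cov(.75)
T,c,R,t=cam('top')
print(env.get_obs()['joint_velocities'].round(2))
cv2.imwrite('pics/m10.png',np.hstack([cv2.resize(T[110:250,160:290],(520,560)),cv2.resize(T[140:210,325:360],(280,560))]))
e=np.array([.9957,-.0924,0]); y=np.array([.0924,.9957,0]); h=np.r_[np.array([.4712,.1445])+.212*e[:2],.0895]
for th in np.arange(.6,.95,.05):
  print(round(th,2),[np.round((np.array(proj(c,R,t,h-(.2468*np.cos(th)-.0125*np.sin(th))*e+s*.133*y+np.array([0,0,.2468*np.sin(th)+.0125*np.cos(th)])))-[160,110])*4) for s in(-1,1)])
cov(.75)
"
```

```text
angle 0.7523 r 0.2199 side 0.0005
t 17.13 tcp [0.5643 0.1364 0.2557] [-1.799e+02 -1.000e-01  8.540e+01] w 0.013 F [-1.81  0.52  3.57]
 shift cm now-axes [-0.05  0.02  0.12]  final-axes [-0.05  0.02  0.12] turn [-0.1 -0.1  0.7]
[ 0.02  0.03  0.09 -0.11  0.06 -0.21 -0.07]
0.6 [array([459., 378.]), array([ 22., 350.])]
0.65 [array([461., 362.]), array([ 19., 334.])]
0.7 [array([462., 346.]), array([ 17., 317.])]
0.75 [array([464., 328.]), array([ 15., 300.])]
0.8 [array([465., 310.]), array([ 13., 281.])]
0.85 [array([467., 291.]), array([ 12., 262.])]
0.9 [array([469., 272.]), array([ 11., 242.])]
angle 0.7528 r 0.2199 side 0.0005
t 17.18 tcp [0.5644 0.1364 0.2558] [-1.799e+02 -1.000e-01  8.540e+01] w 0.0133 F [-2.9  -0.59  4.23]
 shift cm now-axes [-0.05  0.01  0.12]  final-axes [-0.05  0.01  0.12] turn [-0.1 -0.1  0.7]
```

View pics/m10.png

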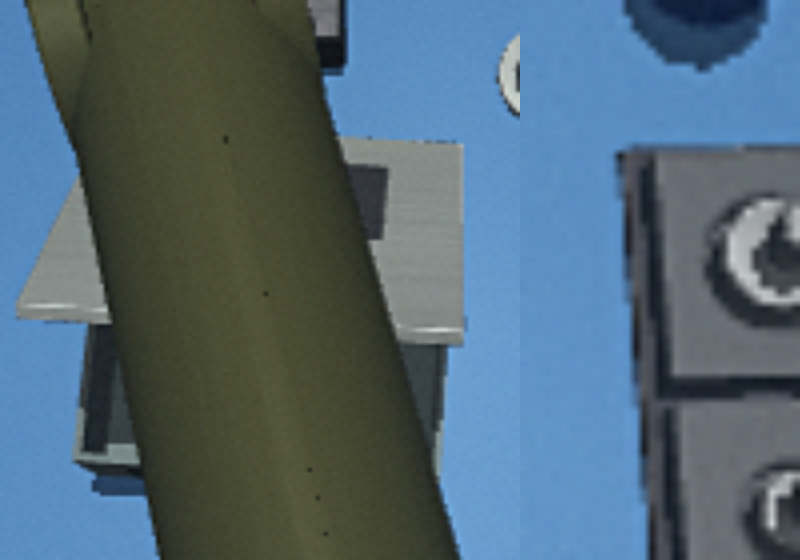

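The cover edge at tile y≈327 (right) and 303 (left) gives about 0.745 rad, and the tool reading is 0.752. It is steady, and the medium weight still sits in its socket. Handing in.

```bash
python3 -c "
from h import *
env.sign_off(); cov(.75)"
```

```text
the job is handed in; nothing more can be done
the job is handed in; nothing more can be done
```

I put the medium weight back in its own socket and let it go. I then raised the cover past balance and eased it back. I handed the job in at about 17 s of the 61 s allowed, still gripping the bar.

- **Weight:** after I let go, both camera views showed the knob where a fully home, upright weight should be, to within about a pixel (about 3 mm). The socket was the smaller of the two empty ones, about 53 mm across in the image. In the last top picture it was still seated.
- **Cover past balance:** it reached about 1.06 rad (1.065 from the tool position, 1.055 from the top picture), well short of the stop limit.
- **Cover at the end:** it is held at about 0.75 rad (0.752 from the tool, about 0.745 from the picture), roughly 6 degrees below balance. The grip is 25 N, and two readings 0.05 s apart agreed to 0.001 rad.
- **Bystanders:** I kept the arm clear of them all. The small weight and the base of the bottle looked unmoved in the last crop, but I did not measure any of them, and the screwdriver was not looked at again.

**Checks that disagreed:**
- A scene-camera estimate of the cover angle read about 0.87 rad where the tool said 0.95. That view is poorly suited to measuring the angle, so I raised the cover further and relied on the top camera.
- The wrist force could not confirm the balance point or the closing pull. It read 2–5 N, mixed with strain across the arc and about 1 N of noise.

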